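# Raise the serving stand's upper tier and hold it

### The job

The tall carton has to go under the upper tier of the serving stand. Lift the mug off the upper tier and set it down upright on the worktop close beside the stand, then let go of it; then squeeze the button in the stand's black grip and pull the upper tier up past its first stop to the second stop, its full height, with the salt shaker still standing on it. Finish while holding the tier up there by the grip with the button squeezed in, since there is no catch at full height; leave everything else where it is.

Things in the scene. Friction and masses are not known exactly. Their poses are not given: they have to be found in the camera images.
- stand: Two-tier wooden serving stand, fixed to the worktop. Origin: centre of its underside; x across its short side (at yaw 0 away from the robot), y along its long side, z up. Lower board 150 (x) x 220 (y) mm, top at 16 mm; steel tube at its centre. Apart from the listed things the worktop is free over x 0.35 to 0.70, y -0.42 to 0.45; kitchen equipment stands beyond.
- tier_top (a point): Centre of the top face of the upper board, 150 (x) x 290 (y) x 10 mm, axes as the stand's: 145 mm above the worktop when down, 245 mm when fully up. It slides up with a steel pole that telescopes out of the tube. The mug stands near one end of it and the salt shaker near the other (either way round), each about 88 mm from the pole along y.
- stand_grip (a point): Centre of the black grip block on top of the pole: 28 mm (x) x 32 mm (y) x 40 mm high, centred 55 mm above the top of the upper board (200 mm above the worktop when the tier is down); it rises with the tier. Axes as the stand's. Clear below it to the board but for a 20 mm pole.
- button_face (a point): Middle of the outer face of the steel push button (14 mm wide, 22 mm high) in the grip's -x face. It stands 5 mm proud, so grip and button measure 33 mm along x, and 28 mm when squeezed flush. It moves in along the stand's +x.
- stand_button (a joint): Button travel: 0 out, 0.005 m squeezed flush. The spring starts at 2 N and reaches 6 N when flush; a gripper closing across the grip along the stand's x squeezes it in. It springs back when let go. Pressed 3.5 mm or more it frees the telescope.
- stand_lift (a joint): Rise of the upper tier: 0 down, 0.100 m at the second stop (end of travel). Button out: locked at 0 (1 mm of play) and stopped at the first stop, about 0.04 m, from below; let go above that, it sinks back to rest at about 0.05 m. Button in: it moves freely up and down. Weight with salt shaker about 6.5 N, friction 1.5 N.
- mug: Green and white mug. Origin: centre of the underside of its whole 86 (x) x 120 (y) mm outline; 88 mm high. The round body, 86 mm across, has its axis at y = +17 mm; the handle sticks out to -y, from y = -25 to -60 mm, 29 mm wide along x, from 11 to 79 mm high. It starts with the handle roughly toward the stand's -x side. About 0.28 kg.
- salt_shaker: White shaker, 42 mm across, 88 mm high, origin at the centre of its underside. Stands on the upper tier and rides up with it.
- carton: Upright orange and white cardboard carton, 54 (x) x 139 (y) x 198 mm high, origin at the centre of its underside; stands on the worktop to the left. Bystander.
- spice_jar: Spice jar, 42 mm across, 106 mm high, origin at the centre of its underside; stands on the worktop to the right. Bystander.

How it is judged:
By the outcome, as a careful person would: the job done as asked, in the order asked, and still so for the second after the job is handed in, while the arm keeps its last pose, push and grip.
It also fails if it takes over 48 s, if anything falls off the work surface, if the arm or the gripper's body presses on something with over 40 N, if the wrist force passes 120 N, or if a joint passes its speed limit or range.

### The arm

A 7-joint arm with a two-finger parallel gripper is mounted at the origin on the work surface; the furniture and walls round the work are solid. World frame = base frame: x ahead of the robot, y to its left, z up, the work surface at z = 0. Lengths are in m, angles in rad, forces in N, time in s.
With the tool pointing down it reaches from about 0.4 to 0.875 m from the base axis. Payload 19.3 kg.
Tool frame: the origin (TCP) lies at the very end of the fingers, on their centre line; the grasp point (between the pads) lies 19 mm behind it; z points along the fingers, y is the line along which they close (so a half turn about z gives the same grasp; the last joint's range is limited). The gripper opens to 85 mm and grips with 20 to 120 N. Pads are 22 mm wide; open, the fingers measure 114 mm over their backs; the gripper's body (76 mm by 85 mm) begins 54 mm behind the grasp point. The pads swing forward as they close: fully open they stand 13 mm farther back than shut.
Start: joints at [1.163, 0.521, -0.036, 1.599, 0.021, 1.021, -0.113], TCP at [0.207, -0.59, 0.231] pointing down, gripper open.
Joint ranges: [-2.91, 2.91], [-0.3, 2.13], [-1.5, 1.42], [0.17, 2.43], [-1.26, 4.41], [0.16, 1.93], [-2.52, 2.52]. Speed limits (rad/s): [1.89, 1.89, 2.39, 2.39, 3.01, 3.01, 3.01].

### API

Orientations are given as [roll, pitch, yaw] about the fixed x, y, z axes, in that order (R = Rz(yaw) Ry(pitch) Rx(roll)).
In Python, from workcell import bot gives the robot as it stands.
- The arm moves only by the tool servo_tool, never from a script. Its argument "plan" is a list of rows, each a list of 7 numbers: the finger opening in cm, from 0 to 8.54, then the shift along the tool's x, y, z in cm, then the turn, a rotation vector about the tool's x, y, z in degrees. In form: [[fingers, x, y, z, wx, wy, wz], ...]. A call has 1 to 10 rows; each row is the pose to reach, as a shift and turn from the pose commanded when the call began, along the tool's axes at that moment; what a row does not reach only later rows make up. A row lasts 1/10 s, in which the tool goes at most 50 mm and 8.59 degrees, less where a joint would pass 70% of its speed; a pose out of reach is approached as far as the arm can. A call with a gripper value outside its range is refused whole. The fingers move at their own pace and stop on an object; "force" is the grip in N (left out, the last holds). Time passes only in rows, so rows that repeat a pose let the fingers close. It gives the time, the measured TCP pose, the force, the opening and the grip force at its end, in the units of the state.
- bot.observe(): the state, without advancing time (a new reading comes with each control period).
- bot.grab_frame(name): name is "scene" or "top" or "wrist"; returns a dict with "frame" (384x512x3 uint8, blue, green, red), "mtx" (3x3 intrinsics, pixels), "R" (3x3) and "t" (3): a world point X has camera coordinates R X + t; the wrist camera has in their place "T_tool_cam" (4x4, takes a point from camera to tool coordinates, whose origin is the TCP and whose axes are the flange's). Camera axes: x right, y down, z forward; pixel columns grow to the right and rows downward; lengths in m; the calibration is good to about 2 mm. The wrist camera is an equidistant fisheye: a pixel r from the principal point sees the ray r / f radians off the axis. A picture is of the moment at which its call begins: read the wrist's pose just before it. There is no depth.
- bot.job_done(): hands the job in; it is judged then, once.
The state is a dict: "clock": time; "qpos": joint angles; "qd": joint speeds; "joint_efforts": joint torques, N m; "position": TCP position; "tool_rot": TCP orientation; "force": force on the tool from outside, world axes, zero at the start; "moment": the same for the moment, N m; "grip_width": finger opening in m; "finger_force": force on a finger pad.
Only numpy, scipy, OpenCV 4.12 (cv2) and the standard library are available. Lean on these libraries where they do the work, as an engineer would, in place of code of your own. Each camera call takes 0.05 s, during which the arm holds its last target. There are 200 camera calls.

## Working session

There is one attempt and no reset: what is moved stays moved. The work goes in short steps, Python scripts to look and compute and a tool call to move; the robot and the scene stay as the last step left them, time stands still between calls to the robot, and variables do not carry over. Pictures are saved under pics/ and viewed, at most 10 in all, crops included, and the job is handed in when it is done.

Besides the shell and the picture viewer there is one more tool, called after "Emit:" by a JSON object that holds its "api" and its "payload". servo_tool: Moves the arm, as the interface text tells. Its arguments: {"type":"object","properties":{"plan":{"type":"array","items":{"type":"array","items":{"type":"number"}}},"force":{"type":"number"}},"required":["plan"]}

```bash
mkdir -p pics; ls
python3 - <<'E'
from workcell import bot
import cv2,json,numpy as np,pickle
s=bot.observe();print(s)
d={}
for n in("scene","top"):
    f=bot.grab_frame(n);cv2.imwrite(f"pics/{n}0.png",f["frame"]);d[n]=f
    print(n,f["mtx"],f["R"],f["t"], -f["R"].T@f["t"])
pickle.dump(d,open("f0.pkl","wb"))
E
```

```text
pics
{'clock': 0.0, 'qpos': array([ 1.16277095,  0.52204187, -0.0363413 ,  1.59998888,  0.02119339,
        1.02107759, -0.11278502]), 'qd': array([ 0.00113659,  0.00130002,  0.0006157 , -0.00047737, -0.00045952,
       -0.00177642, -0.00046907]), 'joint_efforts': array([-5.11673334e-04, -9.27106547e+01,  1.97936431e+00, -3.69932950e+01,
        1.77696417e-02,  8.14861036e-03, -5.66194763e-05]), 'position': array([ 0.20701519, -0.58937447,  0.23071506]), 'tool_rot': array([-3.14046361e+00,  6.69749496e-05,  3.37838677e-01]), 'force': array([ 0.25460497, -0.38135281,  0.51611155]), 'moment': array([ 0.01765236, -0.01736126, -0.02372332]), 'finger_force': 0.0, 'grip_width': 0.08532421018410717}
scene [[380.88384826   0.         254.50090503]
 [  0.         380.88384826 194.62216073]
 [  0.           0.           1.        ]] [[ 0.80043233  0.59924129 -0.0147635 ]
 [ 0.35605774 -0.49512669 -0.79251022]
 [-0.48221465  0.62909414 -0.60967991]] [-0.40969938 -0.0768057   1.52001059] [ 1.08825526 -0.74874952  0.85980202]
top [[458.74226171   0.         256.10854894]
 [  0.         458.74226171 193.96478693]
 [  0.           0.           1.        ]] [[-0.41073949 -0.9117355  -0.00560813]
 [-0.70057724  0.31953666 -0.63803437]
 [ 0.58351058 -0.25813698 -0.76998746]] [0.22135078 0.46295317 1.57830999] [-0.50570863  0.46130303  1.5119003 ]
```

View pics/scene0.png

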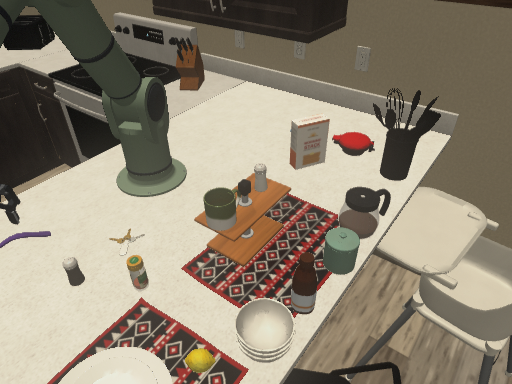

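View pics/top0.png

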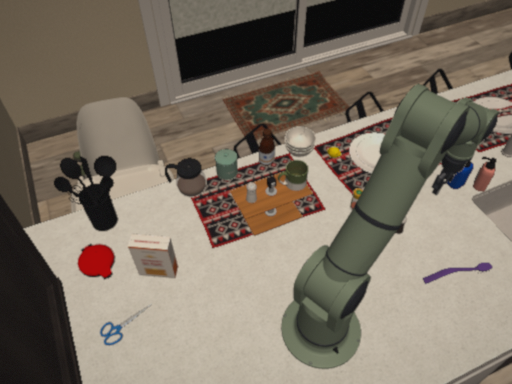

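The scene view shows the mug at about (220,208), grip (244,188), shaker (260,177) and boards around (245,210). The top view shows the mug at (297,174), grip (271,185) and shaker (252,192). I'll enlarge both for pixel picking.

Run:
```python
import cv2,numpy as np
a=cv2.imread("pics/scene0.png")[155:275,185:305];b=cv2.imread("pics/top0.png")[140:260,210:330]
r=[]
for im,(u0,v0) in((a,(185,155)),(b,(210,140))):
    im=cv2.resize(im,(480,480),interpolation=cv2.INTER_CUBIC)
    im=cv2.resize(im,(400,400))if 0 else im
    for k in range(0,120,20):
        cv2.putText(im,str(u0+k),(k*4,10),0,.35,(255,0,255),1);cv2.putText(im,str(v0+k),(0,k*4+4),0,.35,(255,0,255),1)
        cv2.line(im,(k*4,12),(k*4,18),(255,0,255),1);cv2.line(im,(26,k*4),(32,k*4),(255,0,255),1)
    r.append(im)
im=np.hstack(r);cv2.imwrite("pics/crop0.png",cv2.resize(im,(800,400),interpolation=cv2.INTER_AREA))
```

```text
(no output)
```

View pics/crop0.png

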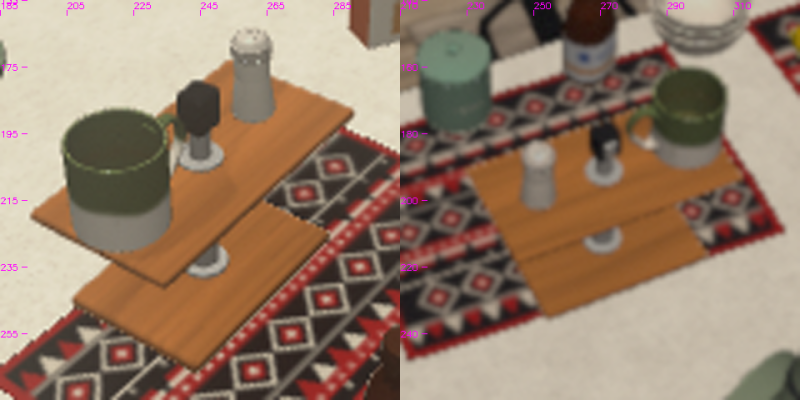

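The button's bright patch faces the robot side. Next I cast the board corners, mug rim and base, handle and grip.

```bash
cat > h.py <<'E'
import numpy as np,cv2,pickle
def ray(f,p):
    R,t,K=f["R"],f["t"],f["mtx"];d=R.T@np.linalg.inv(K)@np.array([*p,1.]);return -R.T@t,d/np.linalg.norm(d)
def plane(f,p,z):
    c,d=ray(f,p);return c+d*(z-c[2])/d[2]
def tri(f,p,g,q):
    (a,u),(b,v)=ray(f,p),ray(g,q);s=np.linalg.lstsq(np.c_[u,-v],b-a,rcond=None)[0]
    A,B=a+u*s[0],b+v*s[1];return (A+B)/2,np.linalg.norm(A-B)
E
python3 - <<'E'
from h import *
np.set_printoptions(precision=3,suppress=True)
d=pickle.load(open("f0.pkl","rb"));S,T=d["scene"],d["top"]
s=lambda x,y:(185+x/3.3333,155+y/3.3333); t=lambda x,y:(210+(x-400)/3.3333,140+y/3.3333)
U=[plane(S,s(*p),.145) for p in((31,215),(165,284),(353,110),(230,60))];print("upS",*U)
print("upT",*[plane(T,t(*p),.145) for p in((468,173),(520,259),(742,178))])
print("loS",*[plane(S,s(*p),.016) for p in((75,302),(195,366),(328,236))])
print("loT",*[plane(T,t(*p),.016) for p in((548,316),(706,252))])
print("grip",tri(S,s(200,108),T,t(606,141)))
print("grip button patch T",plane(T,t(611,145),.2))
print("salt top",tri(S,s(251,37),T,t(538,147)))
# mug rim
print("rimS",*[plane(S,s(*p),.233) for p in((64,145),(172,145),(118,109),(116,181))])
print("rimT",*[plane(T,t(*p),.233) for p in((655,88),(726,88),(690,68),(690,112))])
print("handle tip",tri(S,s(184,130),T,t(629,128)))
print("handleT",plane(T,t(629,122),.215),plane(T,t(629,122),.19))
E
```

```text
upS [ 0.453 -0.204  0.145] [ 0.599 -0.202  0.145] [0.595 0.083 0.145] [0.451 0.082 0.145]
upT [0.581 0.09  0.145] [0.441 0.084 0.145] [ 0.442 -0.197  0.145]
loS [ 0.458 -0.171  0.016] [ 0.597 -0.167  0.016] [0.598 0.043 0.016]
loT [0.44  0.052 0.016] [ 0.446 -0.163  0.016]
grip (array([ 0.52 , -0.056,  0.197]), np.float64(0.004409522035919676))
grip button patch T [ 0.508 -0.059  0.2  ]
salt top (array([0.518, 0.027, 0.228]), np.float64(0.000386245131104568))
rimS [ 0.494 -0.194  0.233] [ 0.564 -0.143  0.233] [ 0.497 -0.132  0.233] [ 0.557 -0.204  0.233]
rimT [ 0.54  -0.129  0.233] [ 0.506 -0.202  0.233] [ 0.551 -0.18   0.233] [ 0.49  -0.148  0.233]
handle tip (array([ 0.528, -0.088,  0.197]), np.float64(0.004985163245289581))
handleT [ 0.519 -0.086  0.215] [ 0.539 -0.097  0.19 ]
```

Emit:
{"api": "servo_tool", "payload": {"plan": [[8.5,0,0,-5,0,0,0],[8.5,4,-3,-10,0,0,2],[8.5,8,-6,-14,0,0,4],[8.5,12,-9,-18,0,0,6],[8.5,16,-12,-20,0,0,8],[8.5,20,-15,-20,0,0,10],[8.5,24,-17.5,-20,0,0,13],[8.5,28,-20,-20,0,0,16],[8.5,31,-22.5,-20,0,0,19.4],[8.5,31,-22.5,-20,0,0,19.4]]}}

```text
clock: 1.1
position: [0.4268, -0.2712, 0.4314]
tool_rot: [-3.141, -0.0, 0.0]
force: [0.3, -0.6, -0.2]
grip_width: 0.085
finger_force: 0.0
```

Run:
```python
from workcell import bot
import cv2,numpy as np,pickle
np.set_printoptions(precision=3,suppress=True)
s=bot.observe();print(s["clock"],s["qpos"],s["position"],s["tool_rot"])
f=bot.grab_frame("wrist");f["s"]=s;pickle.dump(f,open("w1.pkl","wb"));print(f["mtx"],f["T_tool_cam"])
cv2.imwrite("pics/w1.png",cv2.resize(f["frame"],(768,576)))
```

```text
1.1 [ 0.603  0.176 -0.183  1.592  0.032  1.376 -1.155] [ 0.427 -0.271  0.431] [-3.141 -0.     0.   ]
[[297.319   0.    255.433]
 [  0.    297.319 188.83 ]
 [  0.      0.      1.   ]] [[-0.001 -0.963 -0.268  0.068]
 [ 1.    -0.    -0.    -0.   ]
 [ 0.    -0.268  0.963 -0.142]
 [ 0.     0.     0.     1.   ]]
```

View pics/w1.png

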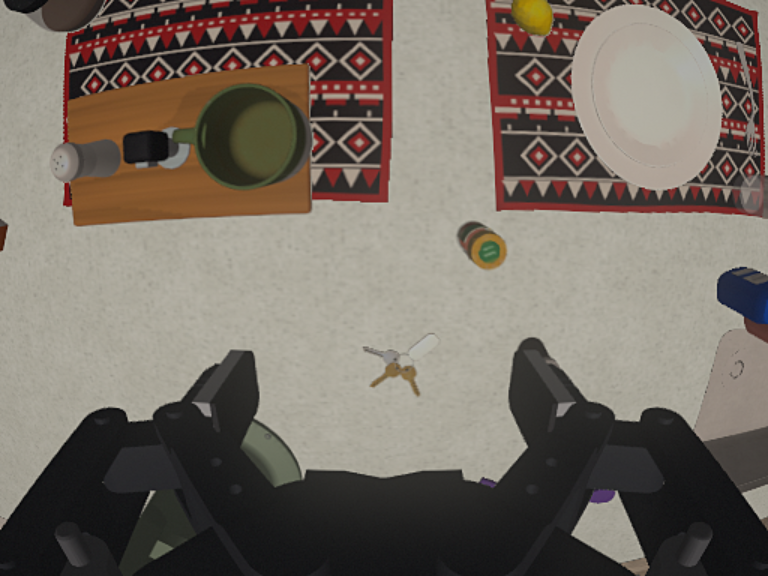

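The wrist view shows the mug rim centred at about (248,137) with its handle pointing straight to +y at the grip. The black grip is at (146,148), the board's right end at (311,211) and (308,65), and the jar top at (488,250).

```bash
cat >> h.py <<'E'
from scipy.spatial.transform import Rotation as Ro
def wplane(f,p,z):
    K=f["mtx"];v=np.array([(p[0]-K[0,2])/K[0,0],(p[1]-K[1,2])/K[1,1]]);th=np.linalg.norm(v)
    d=np.r_[v/th*np.sin(th),np.cos(th)];T=f["T_tool_cam"];W=Ro.from_euler("xyz",f["s"]["tool_rot"]).as_matrix()
    c=f["s"]["position"]+W@T[:3,3];d=W@T[:3,:3]@d;return c+d*(z-c[2])/d[2]
E
python3 - <<'E'
from h import *
np.set_printoptions(precision=4,suppress=True)
f=pickle.load(open("w1.pkl","rb"));w=lambda x,y,z:wplane(f,(x/1.5-.17,y/1.5-.17),z)
print("rim",*[w(x,y,.233)[:2] for x,y in((195,137),(300,137),(247,84),(247,189))])
print("board",*[w(x,y,.145)[:2] for x,y in((311,211),(308,65),(77,225),(67,98))])
print("grip top",*[w(x,y,.22)[:2] for x,y in((124,135),(124,163),(163,134),(163,162))])
print("handle",*[w(x,y,.224)[:2] for x,y in((175,128),(178,141),(195,137))])
print("jar",w(488,250,.106)[:2],w(465,230,0)[:2])
print("salt",w(66,160,.233)[:2])
g=cv2.cvtColor(f["frame"],cv2.COLOR_BGR2GRAY)
c=cv2.findContours(((g[60:130,75:118]<45)*255).astype(np.uint8),0,2)[0];print([ (cv2.boundingRect(k)) for k in c if cv2.contourArea(k)>50])
E
```

```text
rim [ 0.5216 -0.1209] [ 0.5159 -0.2077] [ 0.5605 -0.1656] [ 0.4772 -0.1643]
board [ 0.449  -0.2007] [ 0.5923 -0.1991] [0.4458 0.0812] [0.5944 0.0879]
grip top [ 0.532  -0.0436] [ 0.507  -0.0426] [ 0.5282 -0.0844] [ 0.5041 -0.0836]
handle [ 0.5318 -0.0983] [ 0.5205 -0.1009] [ 0.5223 -0.1169]
jar [ 0.4029 -0.3846] [ 0.4084 -0.3778]
salt [0.5166 0.0166]
[(7, 27, 31, 22)]
```

Emit:
{"api": "servo_tool", "payload": {"plan": [[5,4,-3,0,0,0,0],[5,8,-6,2,0,0,0],[5,9.2,-6.5,6,0,0,0],[5,9.2,-6.5,10,0,0,0],[5,9.2,-6.5,14,0,0,0],[5,9.2,-6.5,16.5,0,0,0],[5,9.2,-6.5,16.5,0,0,0],[5,9.2,-6.5,16.5,0,0,0]]}}

```text
clock: 1.95
position: [0.5173, -0.2099, 0.267]
tool_rot: [-3.142, 0.0, -0.001]
force: [0.1, 0.1, 0.4]
grip_width: 0.05
finger_force: 0.0
```

Run:
```python
from workcell import bot
import cv2,numpy as np,pickle
np.set_printoptions(precision=4,suppress=True)
s=bot.observe();print(s["clock"],s["position"],s["tool_rot"],s["grip_width"])
f=bot.grab_frame("wrist");f["s"]=s;pickle.dump(f,open("w2.pkl","wb"))
cv2.imwrite("pics/w2.png",cv2.resize(f["frame"],(768,576)))
```

```text
1.95 [ 0.5173 -0.2099  0.267 ] [-3.1415  0.     -0.0009] 0.050024088298155356
```

View pics/w2.png

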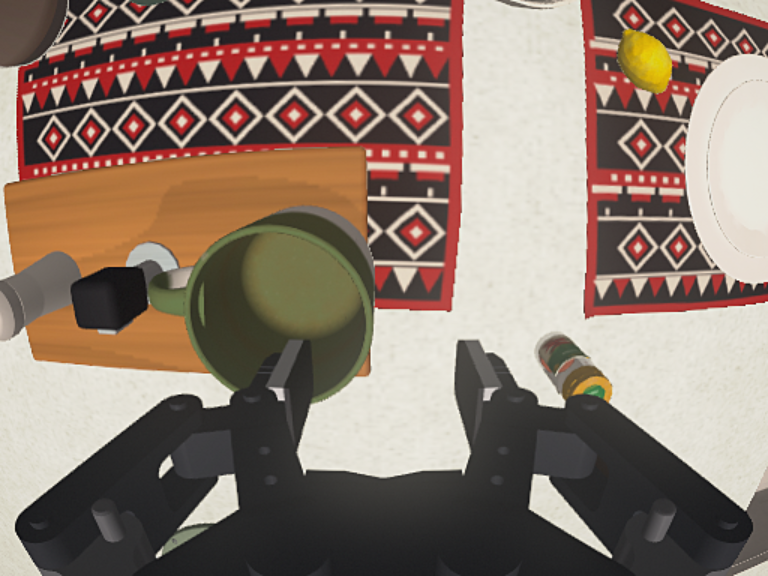

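The left finger is over the mug's interior and the right one is outside. The rim spans columns 187 to 373. Checking the wall position.

Run:
```python
from h import *
np.set_printoptions(precision=4,suppress=True)
f=pickle.load(open("w2.pkl","rb"));w=lambda x,y,z:wplane(f,(x/1.5-.17,y/1.5-.17),z)
P=np.array([w(x,y,.233)[:2] for x,y in((187,315),(373,315),(280,225),(205,260),(345,250),(360,365),(200,365))]);print(P)
A=np.c_[2*P,np.ones(len(P))];c=np.linalg.lstsq(A,(P**2).sum(1),rcond=None)[0];print(c[:2],np.sqrt(c[2]+c[0]**2+c[1]**2))
print("grip top",*[w(x,y,.22)[:2] for x,y in((72,285),(75,330),(145,325),(147,267))])
```

```text
[[ 0.5221 -0.1218]
 [ 0.5229 -0.2055]
 [ 0.5612 -0.1681]
 [ 0.5471 -0.1338]
 [ 0.5506 -0.1944]
 [ 0.4997 -0.1996]
 [ 0.4974 -0.1246]]
[ 0.519  -0.1634] 0.0424617579185666
grip top [ 0.5324 -0.0451] [ 0.5068 -0.0408] [ 0.5115 -0.0899] [ 0.5414 -0.0962]
```

Emit:
{"api": "servo_tool", "payload": {"plan": [[5,0.15,-0.5,2,0,0,0],[5,0.15,-0.5,4,0,0,0],[5,0.15,-0.5,5.5,0,0,0],[5,0.15,-0.5,6.8,0,0,0],[5,0.15,-0.5,6.8,0,0,0],[0,0.15,-0.5,6.8,0,0,0],[0,0.15,-0.5,6.8,0,0,0],[0,0.15,-0.5,6.8,0,0,0],[0,0.15,-0.5,6.8,0,0,0],[0,0.15,-0.5,6.8,0,0,0]], "force": 50}}

```text
clock: 3.0
position: [0.5191, -0.2041, 0.1994]
tool_rot: [-3.141, -0.001, -0.0]
force: [-3.3, 4.4, 12.1]
grip_width: 0.0055
finger_force: 49.3
```

Emit:
{"api": "servo_tool", "payload": {"plan": [[0,0,0,-0.5,0,0,0],[0,0,0,-1.2,0,0,0],[0,0,0,-2.2,0,0,0],[0,0,0,-3.2,0,0,0],[0,0,0,-4,0,0,0],[0,0,0,-4.5,0,0,0],[0,0,0,-4.5,0,0,0]]}}

```text
clock: 3.7
position: [0.5189, -0.2049, 0.2441]
tool_rot: [3.141, -0.001, -0.001]
force: [-0.1, -0.2, -2.5]
grip_width: 0.0054
finger_force: 48.9
```

Run:
```python
from workcell import bot
import cv2,numpy as np,pickle
np.set_printoptions(precision=4,suppress=True)
s=bot.observe();print(s["clock"],s["position"],s["tool_rot"],s["grip_width"],s["force"],s["moment"],s["finger_force"])
f=bot.grab_frame("scene");g=bot.grab_frame("wrist")
cv2.imwrite("pics/s3.png",np.hstack([cv2.resize(f["frame"][130:300,120:320],(400,340)),cv2.resize(g["frame"],(400,340))]))
```

```text
3.7 [ 0.5189 -0.2049  0.2441] [ 3.1412 -0.0011 -0.0009] 0.005414234723195486 [-0.0745 -0.2303 -2.524 ] [-0.0617  0.039   0.0334] 48.896035489597125
```

View pics/s3.png

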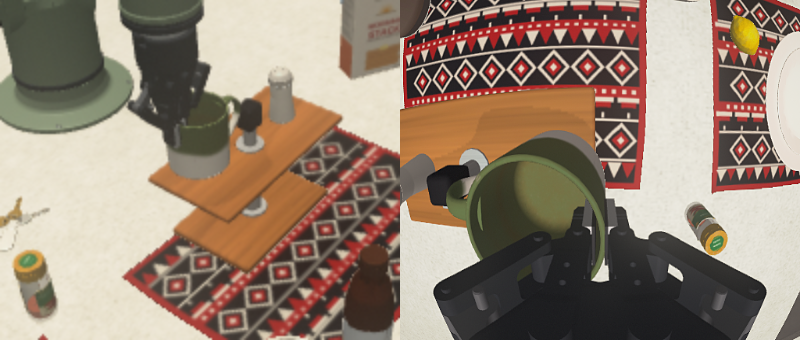

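Emit:
{"api": "servo_tool", "payload": {"plan": [[0,0,1,0,0,0,0],[0,0,3,0,0,0,0],[0,0,6,0,0,0,0],[0,0,9,0,0,0,0],[0,0,11.5,0,0,0,0],[0,0,13,0,0,0,0],[0,0,13.3,1,0,0,0],[0,0,13.3,4,0,0,0],[0,0,13.3,7,0,0,0],[0,0,13.3,9,0,0,0]]}}

```text
clock: 4.8
position: [0.5179, -0.3361, 0.1506]
tool_rot: [-3.14, 0.002, 0.0]
force: [0.4, -0.3, -2.7]
grip_width: 0.0049
finger_force: 49.0
```

Emit:
{"api": "servo_tool", "payload": {"plan": [[0,0,0,2.5,0,0,0],[0,0,0,5,0,0,0],[0,0,0,7,0,0,0],[0,0,0,8,0,0,0],[0,0,0,8.5,0,0,0],[0,0,0,8.8,0,0,0],[0,0,0,9.0,0,0,0],[0,0,0,9.1,0,0,0],[0,0,0,9.1,0,0,0]]}}

```text
clock: 5.7
position: [0.5187, -0.3378, 0.0627]
tool_rot: [3.141, -0.001, -0.001]
force: [1.4, 0.0, -2.3]
grip_width: 0.0052
finger_force: 49.1
```

Lower the rest in small steps until contact.

Emit:
{"api": "servo_tool", "payload": {"plan": [[0,0,0,0.2,0,0,0],[0,0,0,0.4,0,0,0],[0,0,0,0.6,0,0,0],[0,0,0,0.6,0,0,0]]}}

```text
clock: 6.1
position: [0.5185, -0.3384, 0.0566]
tool_rot: [3.141, -0.0, -0.001]
force: [-2.0, -2.0, 6.9]
grip_width: 0.0054
finger_force: 56.1
```

Emit:
{"api": "servo_tool", "payload": {"plan": [[1.0,0,0,-0.1,0,0,0],[2.5,0,0,-0.1,0,0,0],[4,0,0,-0.1,0,0,0],[4,0,0,-0.1,0,0,0],[4,0,0,-2,0,0,0],[4,0,0,-5,0,0,0],[4,0,0,-9,0,0,0],[4,0,0,-14,0,0,0],[4,0,0,-19,0,0,0],[4,0,0,-24,0,0,0]]}}

```text
clock: 7.1
position: [0.5181, -0.3375, 0.2985]
tool_rot: [-3.142, -0.0, -0.001]
force: [-0.1, -0.6, -0.3]
grip_width: 0.0398
finger_force: 0.0
```

Run:
```python
from workcell import bot
import cv2,numpy as np,pickle
np.set_printoptions(precision=4,suppress=True)
s=bot.observe();print(s["clock"],s["qpos"],s["position"],s["tool_rot"],s["force"])
f=bot.grab_frame("scene");s=bot.observe();g=bot.grab_frame("wrist");g["s"]=s;pickle.dump(g,open("w4.pkl","wb"))
cv2.imwrite("pics/s4.png",np.hstack([cv2.resize(f["frame"][130:300,120:320],(350,300)),cv2.resize(g["frame"],(450,338))[:300]]))
```

```text
7.1 [ 0.621   0.457  -0.2043  1.5292  0.0975  1.1653 -1.1729] [ 0.5181 -0.3375  0.2985] [-3.1415 -0.0002 -0.0007] [-0.0862 -0.6177 -0.3392]
```

View pics/s4.png

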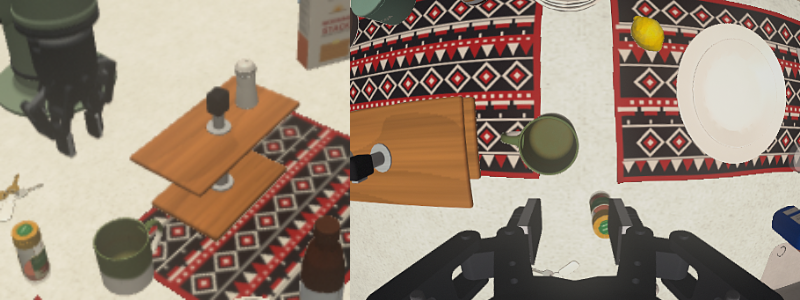

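The mug stands upright on the worktop beside the stand, released. Now I move above the grip with a quarter turn.

Emit:
{"api": "servo_tool", "payload": {"plan": [[7,0,-1,0,0,0,-8],[7,0,-3,0,0,0,-16],[7,0,-6,0,0,0,-24],[7,0,-10,0,0,0,-32],[7,0,-14,0,0,0,-40],[7,0,-18,0,0,0,-48],[7,0,-22,0,0,0,-56],[7,0,-25,0,0,0,-64],[7,0,-27,0,0,0,-72],[7,0,-27.7,0,0,0,-80]]}}

```text
clock: 8.2
position: [0.5187, -0.0583, 0.2965]
tool_rot: [3.141, -0.0, 1.404]
force: [-0.4, -0.6, -0.1]
grip_width: 0.07
finger_force: 0.0
```

Emit:
{"api": "servo_tool", "payload": {"plan": [[7,0,0,0,0,0,-5],[7,0,0,0,0,0,-10],[7,0,0,0,0,0,-10],[7,0,0,0,0,0,-10]]}}

```text
clock: 8.6
position: [0.5187, -0.0608, 0.2963]
tool_rot: [-3.142, -0.0, 1.567]
force: [-0.2, 0.7, -0.1]
grip_width: 0.07
finger_force: 0.0
```

Run:
```python
from workcell import bot
import cv2,numpy as np,pickle
np.set_printoptions(precision=4,suppress=True)
s=bot.observe();print(s["clock"],s["qpos"],s["position"],s["tool_rot"],s["force"])
g=bot.grab_frame("wrist");g["s"]=s;pickle.dump(g,open("w5.pkl","wb"))
cv2.imwrite("pics/w5.png",cv2.resize(g["frame"],(768,576)))
```

```text
8.6 [ 0.4945  0.3424 -0.6333  1.7636  0.2238  1.1084 -0.2155] [ 0.5187 -0.0608  0.2963] [-3.1416 -0.0001  1.5671] [-0.2475  0.7043 -0.0735]
```

View pics/w5.png

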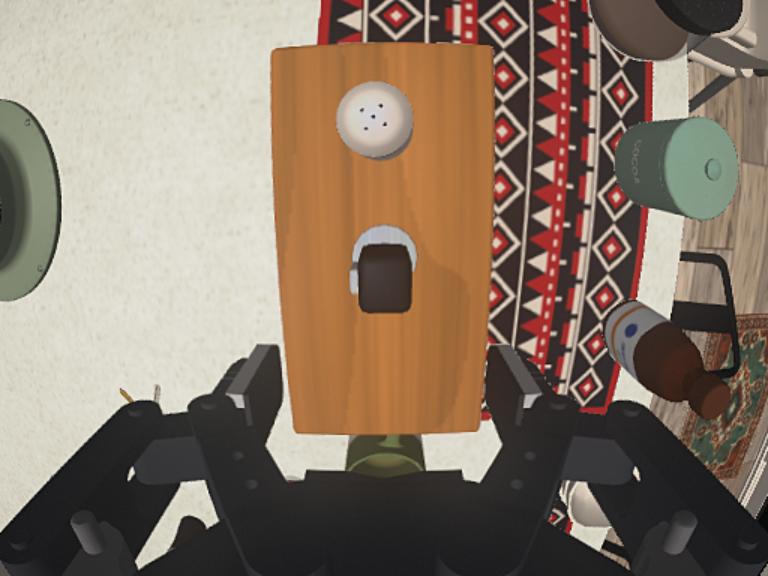

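The grip's top face spans about (359–411, 248–313), with the steel button on its left (robot-facing, -x) side at (354,278). The shaker is at (375,118).

Run:
```python
from h import *
np.set_printoptions(precision=4,suppress=True)
f=pickle.load(open("w5.pkl","rb"));w=lambda x,y,z:wplane(f,(x/1.5-.17,y/1.5-.17),z)
print("top",*[w(x,y,.22)[:2] for x,y in((357,280),(412,280),(385,250),(385,313))])
print("button",w(350,280,.205)[:2])
print("board",*[w(x,y,.145)[:2] for x,y in((271,50),(493,46),(293,434),(481,430))])
print("salt top",w(375,116,.233)[:2])
```

```text
top [ 0.5057 -0.0517] [ 0.5336 -0.0518] [ 0.5199 -0.0363] [ 0.5198 -0.0695]
button [ 0.5009 -0.0557]
board [0.4452 0.0863] [0.5922 0.0884] [ 0.4462 -0.199 ] [ 0.5962 -0.196 ]
salt top [0.5156 0.0286]
```

Emit:
{"api": "servo_tool", "payload": {"plan": [[7,0.6,0.1,2,0,0,0],[7,0.6,0.1,4.5,0,0,0],[7,0.6,0.1,7,0,0,0],[7,0.6,0.1,9.5,0,0,0],[7,0.6,0.1,11,0,0,0],[7,0.6,0.1,11.5,0,0,0],[7,0.6,0.1,11.5,0,0,0]]}}

```text
clock: 9.35
position: [0.5196, -0.0547, 0.1811]
tool_rot: [-3.141, -0.0, 1.569]
force: [-0.2, -0.4, 0.0]
grip_width: 0.0703
finger_force: 0.0
```

Emit:
{"api": "servo_tool", "payload": {"plan": [[4.5,0,0,0,0,0,0],[3.6,0,0,0,0,0,0],[3.6,0,0,0,0,0,0],[0,0,0,0,0,0,0],[0,0,0,0,0,0,0],[0,0,0,0,0,0,0],[0,0,0,0,0,0,0]], "force": 60}}

```text
clock: 10.05
position: [0.5193, -0.0548, 0.1818]
tool_rot: [-3.141, 0.001, 1.57]
force: [-7.5, -0.5, 11.5]
grip_width: 0.0276
finger_force: 59.0
```

Flush (28 mm). Lift gently.

Emit:
{"api": "servo_tool", "payload": {"plan": [[0,0,0,-0.2,0,0,0],[0,0,0,-0.5,0,0,0],[0,0,0,-0.9,0,0,0],[0,0,0,-1.3,0,0,0],[0,0,0,-1.7,0,0,0],[0,0,0,-2.1,0,0,0],[0,0,0,-2.5,0,0,0],[0,0,0,-2.8,0,0,0],[0,0,0,-3,0,0,0],[0,0,0,-3,0,0,0]]}}

```text
clock: 11.05
position: [0.5193, -0.0549, 0.2117]
tool_rot: [-3.141, 0.0, 1.57]
force: [-6.9, -0.9, -4.7]
grip_width: 0.0272
finger_force: 60.2
```

Emit:
{"api": "servo_tool", "payload": {"plan": [[0,0,0,-0.2,0,0,0],[0,0,0,-0.6,0,0,0],[0,0,0,-1.1,0,0,0],[0,0,0,-1.6,0,0,0],[0,0,0,-2.1,0,0,0],[0,0,0,-2.6,0,0,0],[0,0,0,-3.1,0,0,0],[0,0,0,-3.6,0,0,0],[0,0,0,-3.9,0,0,0],[0,0,0,-4,0,0,0]]}}

```text
clock: 12.05
position: [0.5193, -0.0548, 0.2518]
tool_rot: [-3.141, 0.0, 1.57]
force: [-5.7, -1.5, -7.4]
grip_width: 0.0275
finger_force: 60.0
```

Emit:
{"api": "servo_tool", "payload": {"plan": [[0,0,0,-0.3,0,0,0],[0,0,0,-0.7,0,0,0],[0,0,0,-1.1,0,0,0],[0,0,0,-1.5,0,0,0],[0,0,0,-1.8,0,0,0],[0,0,0,-2.1,0,0,0],[0,0,0,-2.3,0,0,0],[0,0,0,-2.5,0,0,0],[0,0,0,-2.7,0,0,0],[0,0,0,-2.7,0,0,0]]}}

```text
clock: 13.05
position: [0.5193, -0.0548, 0.2787]
tool_rot: [-3.141, 0.0, 1.57]
force: [-6.3, -1.5, -3.8]
grip_width: 0.0272
finger_force: 60.4
```

Travel so far 97 mm. Creep up to the end stop.

Emit:
{"api": "servo_tool", "payload": {"plan": [[0,0,0,-0.1,0,0,0],[0,0,0,-0.2,0,0,0],[0,0,0,-0.3,0,0,0],[0,0,0,-0.35,0,0,0],[0,0,0,-0.35,0,0,0]]}}

```text
clock: 13.55
position: [0.5193, -0.0548, 0.2819]
tool_rot: [-3.141, 0.0, 1.57]
force: [-6.4, -1.2, -8.0]
grip_width: 0.0277
finger_force: 61.0
```

Emit:
{"api": "servo_tool", "payload": {"plan": [[0,0,0,-0.05,0,0,0],[0,0,0,-0.1,0,0,0],[0,0,0,-0.15,0,0,0],[0,0,0,-0.15,0,0,0]]}}

```text
clock: 13.95
position: [0.5192, -0.0548, 0.2821]
tool_rot: [-3.14, -0.001, 1.57]
force: [2.2, 0.1, -32.6]
grip_width: 0.0274
finger_force: 62.3
```

At the end stop. I ease the pull slightly and check visually.

Emit:
{"api": "servo_tool", "payload": {"plan": [[0,0,0,0.04,0,0,0],[0,0,0,0.07,0,0,0],[0,0,0,0.07,0,0,0],[0,0,0,0.07,0,0,0]]}}

```text
clock: 14.35
position: [0.5193, -0.0548, 0.282]
tool_rot: [-3.14, -0.0, 1.57]
force: [-2.1, -0.9, -27.6]
grip_width: 0.0276
finger_force: 63.1
```

Run:
```python
from workcell import bot
import cv2,numpy as np,pickle
f=bot.grab_frame("scene");g=bot.grab_frame("wrist")
cv2.imwrite("pics/s6.png",np.hstack([cv2.resize(f["frame"][110:300,120:340],(400,345)),cv2.resize(g["frame"],(400,345))]))
from h import *
f["mtx"];np.set_printoptions(precision=4,suppress=True);print(bot.observe()["force"],bot.observe()["grip_width"])
```

```text
[ -1.6952  -0.3403 -27.7905] 0.027564283845635244
```

View pics/s6.png

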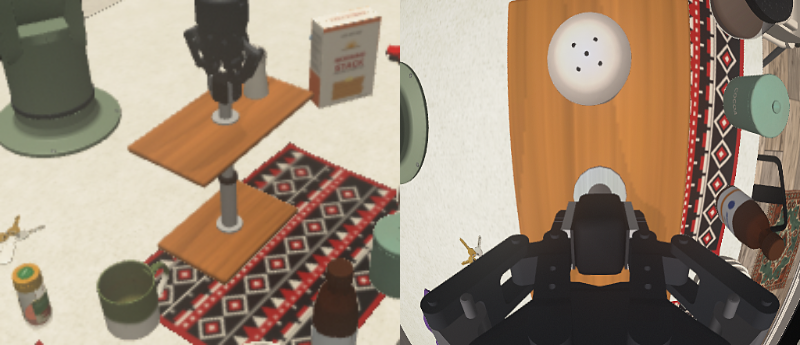

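The tier is at full height with the shaker standing on it. The mug is upright beside the stand, and the bystanders are unmoved.

```bash
python3 -c "
from workcell import bot
print(bot.job_done())"
```

```text
the job is handed in; nothing more can be done
None
```

I set the mug down upright on the worktop about 2 cm from the stand, then raised the upper tier to its second stop with the shaker still standing. The arm is holding it there with the button squeezed in; I handed the job in at about 14.5 s, and the hand-in returned no verdict.

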